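# Draw out the telescoping oven brush and hold it extended

### The job

On the prep counter a telescoping oven brush lies clamped in its cradle: press the release button on top of its body so that the grip pops out, then take the grip and pull it straight out, past the first stop, to the second stop, so that the pole is fully extended. The rod slides back in when let go, so finish while still gripping the pull grip and holding the pole fully out. Leave the other things on the counter where they are.

Things in the scene. Friction and masses are not known exactly. Their poses are not given: they have to be found in the camera images.
- oven_brush: telescoping oven brush fixed in a wooden cradle (base 85 mm wide), lying level. Origin on the counter below the pole; x runs along the pole, axis 60 mm up. Wooden bristle head at x = -212 to -137 mm, aluminium body tube 42 mm thick at x = -110 to 80 mm, ending in a black collar 50 mm thick; the pole with the grip comes out there and is pulled along +x.
- button_top (a point): centre of the top face of the release button: a round steel button, 22 mm across, standing 12 mm proud of its black housing (34 x 30 mm) on top of the body tube, at x = -10 mm of the brush, 97 mm above the counter. Pressed straight down.
- release_button (a joint): how far the button is pressed, m: 0 up, 0.008 fully down. Sprung: 2 N to start, 5.2 N fully down; it releases the pole when about 5 mm down (4 N) and comes up again when let go.
- pull_grip: black grip at the pole's outer end: flat-sided block 46 mm long (along the pole), 20 mm wide (across), 30 mm high, with an end disc 36 mm across, 8 mm thick. Origin at the block's centre, 60 mm above the counter, x along the pole outwards; at first 127 mm from the brush's origin, 22 mm clear of the collar. Pops out about 25 mm when released. Pinch it across the 20 mm from above.
- inner_rod (a joint): how far the inner rod (16 mm diameter, carries the grip) is out of the middle tube, m: 0 latched in, about 0.025 after popping out, 0.060 at its stop, which is the first stop of the pull. Pulling it to there takes up to 3 N, and a spring draws it back in towards 0.025 if let go.
- middle_tube (a joint): how far the middle tube (30 mm thick) is out of the body tube, m: 0 in, 0.070 at its stop, the second stop of the pull. Its slide is stiff (about 6 N of friction), so it comes only once the inner rod is at the first stop and is pulled harder, with 6 to 8 N. The grip then stands 130 mm further out than at the start.
- lime: bystander, loose: lime, 60 x 48 x 48 mm. Origin at the centre of its underside.
- sauce_bowl: bystander, loose: small white stoneware bowl, 110 mm across, 60 mm high. Origin at the centre of its underside.
- spice_jar: bystander, loose: small glass jar with steel cap, 48 mm across, 85 mm high. Origin at the centre of its underside.
- sweet_potato: bystander, loose: orange-brown sweet potato, 150 mm long, 60 mm thick. Origin at the centre of its underside.
- purple_potato: bystander, loose: dark purple sweet potato, 170 mm long, 66 mm thick. Origin at the centre of its underside.
- pepper_mill: bystander, loose: turned dark wood pepper mill, 52 mm across, 145 mm high. Origin at the centre of its underside.
- spatula: bystander, loose: flat steel spatula with a wooden handle, 265 mm long, 12 mm high. Origin at the centre of its underside.

How it is judged:
By the outcome, as a careful person would: the job done as asked, in the order asked, and still so for the second after the job is handed in, while the arm keeps its last pose, push and grip.
It also fails if it takes over 38 s, if anything falls off the work surface, if the arm or the gripper's body presses on something with over 40 N, if the wrist force passes 120 N, or if a joint passes its speed limit or range.

### The arm

A 6-joint arm with a two-finger parallel gripper is mounted at the origin on the work surface. World frame = base frame: x ahead of the robot, y to its left, z up, the work surface at z = 0. Lengths are in m, angles in degrees, forces in N, time in s.
With the tool pointing down it reaches from about 0.25 to 0.725 m from the base axis. Payload 9.7 kg.
Tool frame: the origin (TCP) lies between the finger pads; the fingertips stand bot.tcp_to_tips ahead of it and the grasp point (between the pads) lies 11 mm behind it (bot.tcp_to_tips is the distance from the TCP to the fingertips, in m); z points along the fingers, y is the line along which they close (so a half turn about z gives the same grasp; the last joint's range is limited). The gripper opens to 85 mm and grips with 20 to 120 N. Pads are 22 mm wide; open, the fingers measure 114 mm over their backs; the gripper's body (76 mm by 85 mm) begins 54 mm behind the grasp point. The pads swing forward as they close: fully open they stand 13 mm farther back than shut.
Start: joints at [-66.005, 4.979, 10.078, 95.1, 0, 90], TCP at [0.224, -0.502, 0.239] pointing down, gripper open.
Joint ranges: [-179.16, 179.16], [-48.56, 103.87], [-65.8, 70.77], [-126.05, 130.52], [-82.76, 87.17], [-180, 180]. Speed limits (degrees/s): [127.2, 127.2, 147.25, 180, 180, 180].

### API

Orientations are given as [roll, pitch, yaw] about the fixed x, y, z axes, in that order (R = Rz(yaw) Ry(pitch) Rx(roll)).
In Python, from workcell import bot gives the robot as it stands. The module is installed in compiled form; this text tells all that it offers.
- The arm moves only by the tool carry_out, never from a script. Its arguments are lists of equal length, an entry for each row: "linear": the shift along the world's x, y, z normalised to -1 to 1, where 1 is 2 cm, a list of three; "rotation": the turn, a rotation vector about the world's x, y, z normalised to -1 to 1, where 1 is 8 degrees, a list of three; "grip": the closure, from -1 (fully open) to 1 (shut). In form: {"linear": [[tx, ty, tz], ...], "rotation": [[rx, ry, rz], ...], "grip": [grip, ...]}. A call has 1 to 12 rows; each row shifts and turns the commanded pose from where the row before left it; what a row does not reach is not made up. A row lasts 1/10 s, in which the tool goes at most 50 mm and 8.59 degrees, less where a joint would pass 70% of its speed; a pose out of reach is approached as far as the arm can. A call with a number of a shift or a turn outside -1 to 1 is refused whole. A call with a gripper value outside its range is refused whole. The fingers move at their own pace and stop on an object; "grip_force" is the grip in N (left out, the last holds). Time passes only in rows, so rows that do not move let the fingers close. It gives the time, the measured TCP pose, the force, the opening and the grip force at its end, in the units of the state.
- bot.get_obs(): the state, without advancing time (a new reading comes with each control period).
- bot.camera(name): name is "scene" or "top" or "wrist"; returns the picture (420x560x3 uint8, blue, green, red); there is no depth.
- bot.camera_model(name): a dict with "fx", "fy", "cx", "cy" (pixels), "camera_from_world" (4x4, takes a point from world to camera coordinates). Camera axes: x right, y up, looking along -z (the intrinsics and any distortion apply to the point x, -y, -z); pixel columns grow to the right and rows downward; lengths in m; the calibration is good to about 2 mm. A picture is of the moment at which its call begins: read the wrist's pose just before it. camera_model takes no time and is no camera call; for the wrist camera it gives the pose at the moment of the call.
- bot.job_done(): hands the job in; it is judged then, once.
The state is a dict: "time": time; "q": joint angles; "qd": joint speeds; "joint_efforts": joint torques, N m; "ee_pos": TCP position; "tcp_rot": TCP orientation; "wrist_force": force on the tool from outside, world axes, zero at the start; "torque": the same for the moment, N m; "opening": finger opening in m; "grasp_force": force on a finger pad.
Only numpy, scipy, OpenCV 4.12 (cv2) and the standard library are available. Lean on these libraries where they do the work, as an engineer would, in place of code of your own. Each camera call takes 0.05 s, during which the arm holds its last target. There are 200 camera calls.

## Working session

There is one attempt and no reset: what is moved stays moved. The work goes in short steps, Python scripts to look and compute and a tool call to move; the robot and the scene stay as the last step left them, time stands still between calls to the robot, and variables do not carry over. Pictures are saved under pics/ and viewed, at most 10 in all, crops included, and the job is handed in when it is done.

Besides the shell and the picture viewer there is one more tool, called after "Emit:" by a JSON object that holds its "name" and its "arguments". carry_out: Moves the arm, as the interface text tells. Its arguments: {"type":"object","properties":{"linear":{"type":"array","items":{"type":"array","items":{"type":"number"}}},"rotation":{"type":"array","items":{"type":"array","items":{"type":"number"}}},"grip":{"type":"array","items":{"type":"number"}},"grip_force":{"type":"number"}},"required":["linear","rotation","grip"]}

```bash
mkdir -p pics
python3 - <<'E'
from workcell import bot
import cv2
o=bot.get_obs(); print({k:o[k] for k in('time','ee_pos','tcp_rot','opening','wrist_force')},bot.tcp_to_tips)
for n in('scene','top'):
    cv2.imwrite(f'pics/{n}0.png',bot.camera(n)); m=bot.camera_model(n); print(n,m)
E
```

```text
{'time': 0.0, 'ee_pos': array([ 0.22357157, -0.50225624,  0.23859462]), 'tcp_rot': array([-1.79924150e+02,  5.72391605e-05,  2.39942243e+01]), 'opening': 0.08560184449314076, 'wrist_force': array([-1.05578654, -0.92300217, -0.39503099])} 0.008
scene {'fx': 497.5929337883045, 'fy': 497.5929337883045, 'cx': 286.4418669507613, 'cy': 211.8232315421322, 'camera_from_world': array([[-0.13590236,  0.99068763, -0.00828012,  0.1341716 ],
       [-0.85601496, -0.11321222,  0.50440201,  0.43610661],
       [ 0.49876742,  0.07563733,  0.86342924, -1.61365777],
       [ 0.        ,  0.        ,  0.        ,  1.        ]])}
top {'fx': 467.2200177596938, 'fy': 467.2200177596938, 'cx': 274.62585815864674, 'cy': 210.38636175655049, 'camera_from_world': array([[-2.22978349e-02, -9.99747639e-01, -2.73230543e-03,
        -6.11054611e-02],
       [ 9.96173023e-01, -2.24489675e-02,  8.44710081e-02,
        -5.35409760e-01],
       [-8.45110283e-02, -8.38328363e-04,  9.96422191e-01,
        -1.36574470e+00],
       [ 0.00000000e+00,  0.00000000e+00,  0.00000000e+00,
         1.00000000e+00]])}
```

View pics/top0.png

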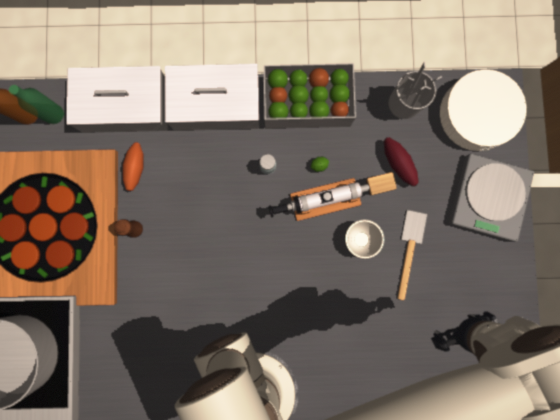

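View pics/scene0.png

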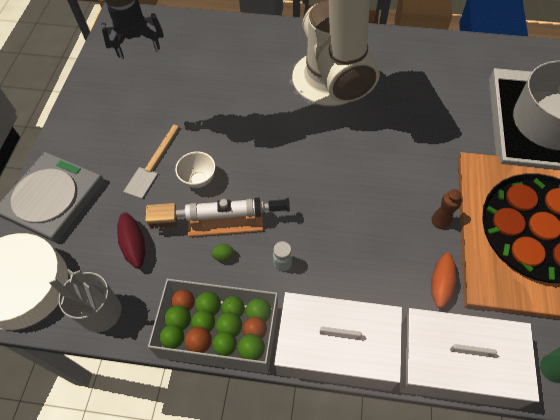

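The top view shows the brush lying with its head at about (383,184), the button near (327,197) and the grip near (275,210), pointing left (+y). The jar is at (267,164), the lime at (318,163) and the bowl at (364,239). I'll zoom in on both views.

Run:
```python
import cv2,numpy as np
a=cv2.imread('pics/top0.png')[165:235,250:400]; b=cv2.imread('pics/scene0.png')[175:255,140:300]
a=cv2.resize(a,None,fx=5,fy=5,interpolation=cv2.INTER_CUBIC)[:300]; b=cv2.resize(b,(750,300+75)[:2],interpolation=cv2.INTER_CUBIC)[:300]
o=np.vstack([np.pad(a,((0,0),(0,0),(0,0))),b]); o=cv2.convertScaleAbs(o,alpha=1.3,beta=25)
cv2.imwrite('pics/c1.png',o)
```

```text
(no output)
```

View pics/c1.png

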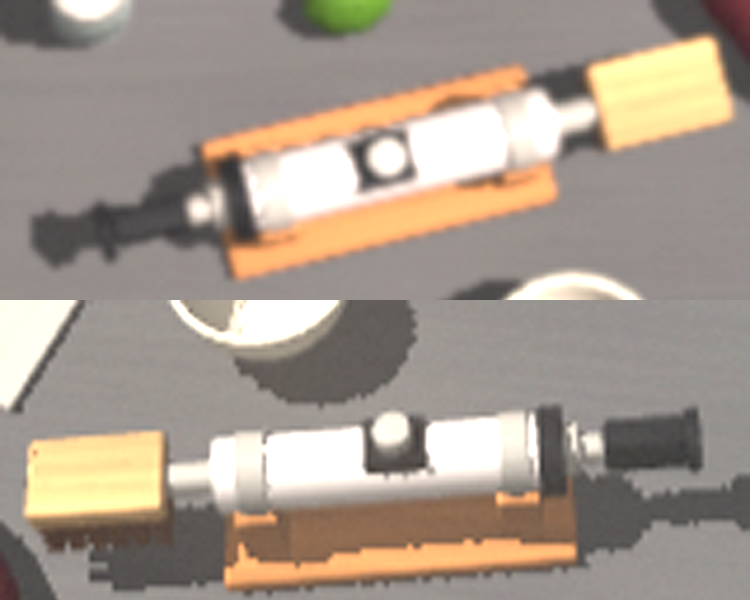

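The crop shows the button top at (388,156) in the top view and (391,430) in the scene view. The grip block is at about (148,220) and (647,443), and the head pin at (578,113). I'll triangulate these.

```bash
cat > h.py <<'E'
from workcell import bot
import numpy as np
def ray(n,u,v,m=None):
    m=m or bot.camera_model(n); T=m['camera_from_world']; R,t=T[:3,:3],T[:3,3]
    d=R.T@np.array([(u-m['cx'])/m['fx'],-(v-m['cy'])/m['fy'],-1.]); return -R.T@t,d/np.linalg.norm(d)
def plane(n,u,v,z,m=None):
    c,d=ray(n,u,v,m); return c+d*(z-c[2])/d[2]
def tri(r1,r2):
    A=np.zeros((3,3));b=np.zeros(3)
    for c,d in(r1,r2):
        P=np.eye(3)-np.outer(d,d);A+=P;b+=P@c
    return np.linalg.solve(A,b)
E
python3 - <<'E'
from h import *
t=lambda x,y:(250+(x+.5)/5-.5,165+(y+.5)/5-.5)
s=lambda x,y:(140+(x+.5)/4.6875-.5,175+(y-300+.5)/4.6875-.5)
np.set_printoptions(precision=4,suppress=True)
for n,a,b,z in(('button',(388,156),(391,430),.097),('grip',(148,220),(647,443),.062),('headpin',(578,113),(190,480),.06),('blackcollar',(237,196),(550,450),.06)):
    print(n,plane('top',*t(*a),z),plane('scene',*s(*b),z),tri(ray('top',*t(*a)),ray('scene',*s(*b))))
# jar cap, lime, bowl
for n,p,z in(('jar',(267,160),.085),('lime',(319,163),.024),('bowl',(364,237),.06)): print(n,plane('top',*p,z))
b=plane('top',*t(388,156),.097)[:2]; g=plane('top',*t(148,220),.075)[:2]; h=plane('top',*t(578,113),.06)[:2]
for p,q in((g,b),(b,h),(g,h)): d=p-q; print(np.linalg.norm(d),np.degrees(np.arctan2(d[1],d[0])))
E
```

```text
button [ 0.5655 -0.2222  0.097 ] [ 0.5675 -0.2193  0.097 ] [ 0.5656 -0.2214  0.0936]
grip [ 0.5354 -0.0864  0.062 ] [ 0.5367 -0.0845  0.062 ] [ 0.5355 -0.0856  0.0598]
headpin [ 0.5923 -0.3374  0.06  ] [ 0.5923 -0.3322  0.06  ] [ 0.5919 -0.3351  0.0588]
blackcollar [ 0.5484 -0.1383  0.06  ] [ 0.5471 -0.1376  0.06  ] [ 0.5482 -0.1378  0.0617]
jar [ 0.6739 -0.0545  0.085 ]
lime [ 0.6731 -0.2091  0.024 ]
bowl [ 0.4482 -0.3284  0.06  ]
0.1394098307612249 102.93617757358814
0.11826357072108633 103.10551067614684
0.2576731220457764 103.01389586325354
```

Emit:
{"name": "carry_out", "arguments": {"linear": [[0.9, 0.7, -0.1], [0.9, 0.7, -0.1], [0.9, 0.7, -0.1], [0.9, 0.7, -0.1], [0.9, 0.7, -0.1], [0.9, 0.7, -0.1], [0.9, 0.7, -0.1], [0.9, 0.7, -0.1], [0.9, 0.7, -0.1], [0.9, 0.7, -0.1], [0.9, 0.7, -0.1], [0.9, 0.7, -0.1]], "rotation": [[0, 0, 0.8], [0, 0, 0.8], [0, 0, 0.8], [0, 0, 0.8], [0, 0, 0.8], [0, 0, 0.8], [0, 0, 0.8], [0, 0, 0.8], [0, 0, 0.8], [0, 0, 0.8], [0, 0, 0.8], [0, 0, 0.8]], "grip": [-1, -1, -1, -1, -1, -1, -1, -1, -1, -1, -1, -1]}}

```text
time: 1.3
ee_pos: [0.4402, -0.3337, 0.2148]
tcp_rot: [-180.0, -0.0, 101.1]
wrist_force: [0.0, 0.9, -0.4]
opening: 0.0852
grasp_force: 0.0
```

Emit:
{"name": "carry_out", "arguments": {"linear": [[0.9, 0.8, 0], [0.9, 0.8, 0], [0.9, 0.8, 0], [0.9, 0.8, 0], [0.9, 0.8, 0], [0.9, 0.8, 0], [0.9, 0.8, 0], [0, 0, 0]], "rotation": [[0, 0, 0.24], [0, 0, 0], [0, 0, 0], [0, 0, 0], [0, 0, 0], [0, 0, 0], [0, 0, 0], [0, 0, 0]], "grip": [-1, -1, -1, -1, -1, -1, -1, -1]}}

```text
time: 2.1
ee_pos: [0.567, -0.2206, 0.2142]
tcp_rot: [-180.0, -0.1, 102.9]
wrist_force: [0.4, -0.7, 0.0]
opening: 0.0851
grasp_force: 0.0
```

Run:
```python
from h import *
import cv2
m=bot.camera_model('wrist'); i=bot.camera('wrist'); cv2.imwrite('pics/w1.png',i)
np.save('w1.npy',m,allow_pickle=True); o=bot.get_obs(); print(o['ee_pos'],o['tcp_rot'],m)
```

```text
[ 0.56613248 -0.22158263  0.21442897] [-1.79934747e+02 -4.08033886e-02  1.02825998e+02] {'fx': 319.03093710044783, 'fy': 319.03093710044783, 'cx': 273.35083985699197, 'cy': 216.55589279671912, 'camera_from_world': array([[ 9.75089607e-01,  2.21810112e-01, -7.29948645e-04,
        -5.04325238e-01],
       [-2.14277408e-01,  9.41114824e-01, -2.61511149e-01,
         3.57178353e-01],
       [-5.73188517e-02,  2.55153215e-01,  9.65200179e-01,
        -2.65711992e-01],
       [ 0.00000000e+00,  0.00000000e+00,  0.00000000e+00,
         1.00000000e+00]])}
```

View pics/w1.png

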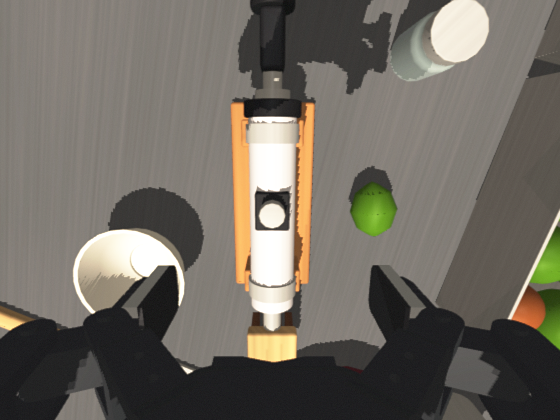

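The wrist view shows the button top at (272,215), the pole vertical along column 272, and the grip block around (272,42).

Run:
```python
from h import *
m=np.load('w1.npy',allow_pickle=True).item()
np.set_printoptions(precision=4,suppress=True)
b=plane('',272,215,.097,m);g=plane('',272,42,.075,m);c=plane('',272,98,.085,m);h=plane('',272.5,345,.08,m)
print(b,g,c,h)
for p,q in((g,b),(c,b),(b,h)): d=(p-q)[:2]; print(np.linalg.norm(d),np.degrees(np.arctan2(d[1],d[0])))
```

```text
[ 0.5667 -0.2222  0.097 ] [ 0.5372 -0.0924  0.075 ] [ 0.5465 -0.1332  0.085 ] [ 0.5973 -0.3554  0.08  ]
0.1331239473740224 102.79754088182682
0.09128586022645829 102.78821146364092
0.13665585142411862 102.92354102260417
```

Emit:
{"name": "carry_out", "arguments": {"linear": [[0, -0.05, -0.9], [0, 0, -0.9], [0, 0, -0.9], [0, 0, -0.9], [0, 0, -0.9], [0, 0, 0], [0, 0, 0], [0, 0, 0], [0, 0, 0], [0, 0, 0]], "rotation": [[0, 0, 0], [0, 0, 0], [0, 0, 0], [0, 0, 0], [0, 0, 0], [0, 0, 0], [0, 0, 0], [0, 0, 0], [0, 0, 0], [0, 0, 0]], "grip": [1, 1, 1, 1, 1, 1, 1, 1, 1, 1], "grip_force": 20}}

```text
time: 3.15
ee_pos: [0.5659, -0.2236, 0.1261]
tcp_rot: [179.9, 0.0, 102.7]
wrist_force: [-0.2, -0.7, -0.0]
opening: 0.0001
grasp_force: 0.0
```

Emit:
{"name": "carry_out", "arguments": {"linear": [[0.03, 0.05, -0.5], [0, 0, -0.4], [0, 0, -0.1], [0, 0, -0.1], [0, 0, 0]], "rotation": [[0, 0, 0], [0, 0, 0], [0, 0, 0], [0, 0, 0], [0, 0, 0]], "grip": [1, 1, 1, 1, 1]}}

```text
time: 3.65
ee_pos: [0.5661, -0.2223, 0.1031]
tcp_rot: [-180.0, -0.0, 102.7]
wrist_force: [-0.8, 1.1, 1.4]
opening: -0.0001
grasp_force: 0.8
```

Emit:
{"name": "carry_out", "arguments": {"linear": [[0, 0, -0.1], [0, 0, -0.1], [0, 0, 0]], "rotation": [[0, 0, 0], [0, 0, 0], [0, 0, 0]], "grip": [1, 1, 1]}}

```text
time: 3.95
ee_pos: [0.5662, -0.2224, 0.0992]
tcp_rot: [180.0, -0.0, 102.7]
wrist_force: [-1.9, 0.8, 3.7]
opening: 0.0001
grasp_force: 2.1
```

Emit:
{"name": "carry_out", "arguments": {"linear": [[0, 0, -0.1], [0, 0, 0], [0, 0, 0]], "rotation": [[0, 0, 0], [0, 0, 0], [0, 0, 0]], "grip": [1, 1, 1]}}

```text
time: 4.25
ee_pos: [0.5663, -0.2225, 0.0974]
tcp_rot: [180.0, 0.0, 102.7]
wrist_force: [-1.2, 1.5, 4.2]
opening: -0.0
grasp_force: 2.4
```

Emit:
{"name": "carry_out", "arguments": {"linear": [[0, 0, -0.05], [0, 0, 0], [0, 0, 0]], "rotation": [[0, 0, 0], [0, 0, 0], [0, 0, 0]], "grip": [1, 1, 1]}}

```text
time: 4.55
ee_pos: [0.5663, -0.2225, 0.097]
tcp_rot: [180.0, 0.0, 102.7]
wrist_force: [-2.3, 2.0, 9.4]
opening: 0.0003
grasp_force: 4.4
```

Run:
```python
from h import *
import cv2
i=bot.camera('scene'); cv2.imwrite('pics/s2.png',cv2.resize(i[160:250,140:330],None,fx=4,fy=4))
```

```text
(no output)
```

View pics/s2.png

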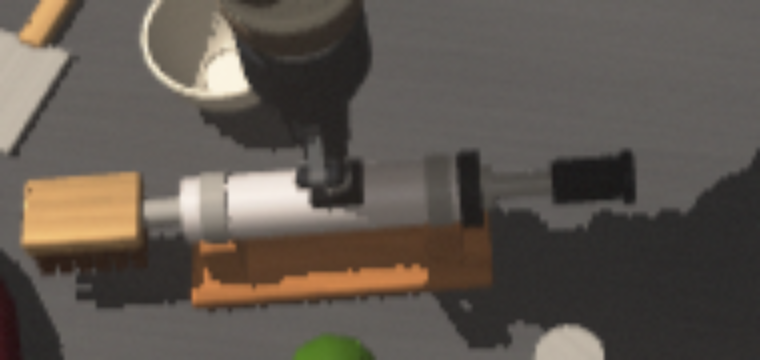

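The grip has popped out: its block is at crop (590,180) and there is a longer rod behind it. I'll retreat, then move over to the grip with the gripper open.

Emit:
{"name": "carry_out", "arguments": {"linear": [[0, 0, 0.5], [0, 0, 1], [0, 0, 1], [0, 0, 1], [-0.2, 0.9, 0], [-0.2, 0.9, 0], [-0.2, 0.9, 0], [-0.2, 0.9, 0], [-0.2, 0.9, 0], [-0.2, 0.9, 0], [-0.2, 0.9, 0], [-0.2, 0.9, 0]], "rotation": [[0, 0, 0], [0, 0, 0], [0, 0, 0], [0, 0, 0], [0, 0, 0], [0, 0, 0], [0, 0, 0], [0, 0, 0], [0, 0, 0], [0, 0, 0], [0, 0, 0], [0, 0, 0]], "grip": [1, 1, 1, -1, -1, -1, -1, -1, -1, -1, -1, -1]}}

```text
time: 5.8
ee_pos: [0.5338, -0.0768, 0.1662]
tcp_rot: [180.0, -0.0, 102.7]
wrist_force: [-0.7, -1.0, -0.4]
opening: 0.0854
grasp_force: 0.0
```

Emit:
{"name": "carry_out", "arguments": {"linear": [[-0.1, 0.7, 0], [0, 0, 0], [0, 0, 0]], "rotation": [[0, 0, 0], [0, 0, 0], [0, 0, 0]], "grip": [-1, -1, -1]}}

```text
time: 6.1
ee_pos: [0.5323, -0.0641, 0.1663]
tcp_rot: [180.0, 0.0, 102.8]
wrist_force: [-0.3, 0.3, -0.0]
opening: 0.085
grasp_force: 0.0
```

Run:
```python
from h import *
import cv2
m=bot.camera_model('wrist'); i=bot.camera('wrist'); cv2.imwrite('pics/w2.png',i)
np.save('w2.npy',m,allow_pickle=True); o=bot.get_obs(); print(o['ee_pos'],o['tcp_rot'])
```

```text
[ 0.53236619 -0.06456623  0.16627046] [1.79997375e+02 1.42544636e-02 1.02726595e+02]
```

View pics/w2.png

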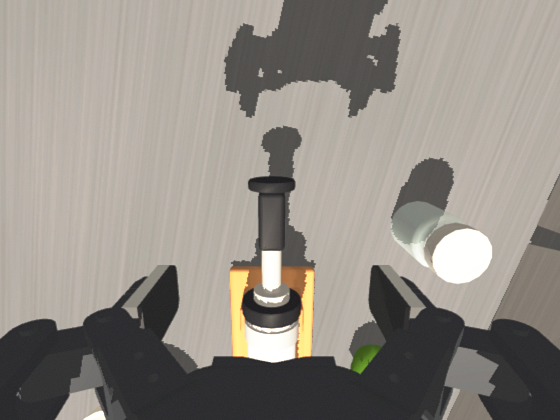

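The block shows from row 193 to 248 at column 271.5, with the disc at row 185.

Run:
```python
from h import *
m=np.load('w2.npy',allow_pickle=True).item()
np.set_printoptions(precision=4,suppress=True)
for r,z in((193,.075),(220,.075),(248,.075),(248,.045)):print(plane('',271.5,r,z,m))
u=np.array([np.cos(np.radians(102.85)),np.sin(np.radians(102.85))]);print(np.array([.5665,-.222])+.162*u, ray('',0,0,m)[0])
```

```text
[ 0.5267 -0.0431  0.075 ]
[ 0.5312 -0.0629  0.075 ]
[ 0.536  -0.0843  0.075 ]
[ 0.5383 -0.0955  0.045 ]
[ 0.5305 -0.0641] [0.5183 0.0002 0.3015]
```

Emit:
{"name": "carry_out", "arguments": {"linear": [[-0.06, 0.02, -1], [0, 0, -1], [0, 0, -1], [0, 0, -1], [0, 0, -1], [0, 0, -0.75], [0, 0, 0], [0, 0, 0]], "rotation": [[0, 0, 0], [0, 0, 0], [0, 0, 0], [0, 0, 0], [0, 0, 0], [0, 0, 0], [0, 0, 0], [0, 0, 0]], "grip": [-1, -1, -1, -1, -1, -1, -1, -1]}}

```text
time: 6.95
ee_pos: [0.5312, -0.0644, 0.0516]
tcp_rot: [-180.0, -0.0, 102.7]
wrist_force: [-0.5, 0.5, 0.4]
opening: 0.0854
grasp_force: 0.0
```

Emit:
{"name": "carry_out", "arguments": {"linear": [[0, 0, 0], [0, 0, 0], [0, 0, 0], [0, 0, 0], [0, 0, 0], [0, 0, 0], [0, 0, 0], [0, 0, 0], [0, 0, 0]], "rotation": [[0, 0, 0], [0, 0, 0], [0, 0, 0], [0, 0, 0], [0, 0, 0], [0, 0, 0], [0, 0, 0], [0, 0, 0], [0, 0, 0]], "grip": [1, 1, 1, 1, 1, 1, 1, 1, 1], "grip_force": 40}}

```text
time: 7.85
ee_pos: [0.5309, -0.0642, 0.0516]
tcp_rot: [-180.0, 0.0, 102.7]
wrist_force: [-4.2, -0.6, 5.4]
opening: 0.0191
grasp_force: 44.7
```

Emit:
{"name": "carry_out", "arguments": {"linear": [[-0.056, 0.244, 0], [-0.056, 0.244, 0], [-0.056, 0.244, 0], [-0.056, 0.244, 0], [-0.056, 0.244, 0], [-0.056, 0.244, 0], [0, 0, 0]], "rotation": [[0, 0, 0], [0, 0, 0], [0, 0, 0], [0, 0, 0], [0, 0, 0], [0, 0, 0], [0, 0, 0]], "grip": [1, 1, 1, 1, 1, 1, 1]}}

```text
time: 8.55
ee_pos: [0.5242, -0.0344, 0.0515]
tcp_rot: [180.0, 0.0, 102.7]
wrist_force: [-2.9, -1.8, 4.7]
opening: 0.0194
grasp_force: 44.7
```

Emit:
{"name": "carry_out", "arguments": {"linear": [[-0.056, 0.244, 0], [-0.056, 0.244, 0], [-0.056, 0.244, 0], [-0.056, 0.244, 0], [-0.056, 0.244, 0], [-0.056, 0.244, 0], [-0.056, 0.244, 0], [-0.056, 0.244, 0], [-0.056, 0.244, 0], [-0.056, 0.244, 0], [-0.056, 0.244, 0], [-0.056, 0.244, 0]], "rotation": [[0, 0, 0], [0, 0, 0], [0, 0, 0], [0, 0, 0], [0, 0, 0], [0, 0, 0], [0, 0, 0], [0, 0, 0], [0, 0, 0], [0, 0, 0], [0, 0, 0], [0, 0, 0]], "grip": [1, 1, 1, 1, 1, 1, 1, 1, 1, 1, 1, 1]}}

```text
time: 9.75
ee_pos: [0.5112, 0.0233, 0.0514]
tcp_rot: [180.0, 0.1, 102.7]
wrist_force: [-0.9, -6.8, 3.9]
opening: 0.0197
grasp_force: 44.5
```

Emit:
{"name": "carry_out", "arguments": {"linear": [[-0.04, 0.17, 0], [-0.04, 0.17, 0], [-0.04, 0.17, 0], [-0.012, 0.05, 0], [-0.012, 0.05, 0], [0, 0, 0]], "rotation": [[0, 0, 0], [0, 0, 0], [0, 0, 0], [0, 0, 0], [0, 0, 0], [0, 0, 0]], "grip": [1, 1, 1, 1, 1, 1]}}

```text
time: 10.35
ee_pos: [0.5083, 0.0356, 0.0514]
tcp_rot: [180.0, 0.1, 102.7]
wrist_force: [-1.1, -5.2, 3.5]
opening: 0.0191
grasp_force: 44.5
```

Emit:
{"name": "carry_out", "arguments": {"linear": [[-0.012, 0.05, 0], [-0.012, 0.05, 0], [0, 0, 0]], "rotation": [[0, 0, 0], [0, 0, 0], [0, 0, 0]], "grip": [1, 1, 1]}}

```text
time: 10.65
ee_pos: [0.5079, 0.0376, 0.0514]
tcp_rot: [180.0, 0.1, 102.7]
wrist_force: [-1.2, -5.4, 4.3]
opening: 0.0198
grasp_force: 44.5
```

Emit:
{"name": "carry_out", "arguments": {"linear": [[-0.012, 0.05, 0], [-0.012, 0.05, 0], [0, 0, 0]], "rotation": [[0, 0, 0], [0, 0, 0], [0, 0, 0]], "grip": [1, 1, 1]}}

```text
time: 10.95
ee_pos: [0.5075, 0.0394, 0.0514]
tcp_rot: [180.0, 0.1, 102.7]
wrist_force: [-0.6, -5.8, 3.5]
opening: 0.0189
grasp_force: 44.4
```

Emit:
{"name": "carry_out", "arguments": {"linear": [[-0.012, 0.05, 0], [0, 0, 0], [0, 0, 0]], "rotation": [[0, 0, 0], [0, 0, 0], [0, 0, 0]], "grip": [1, 1, 1]}}

```text
time: 11.25
ee_pos: [0.5075, 0.0395, 0.0514]
tcp_rot: [180.0, 0.2, 102.7]
wrist_force: [1.2, -12.1, 2.2]
opening: 0.0192
grasp_force: 44.2
```

Emit:
{"name": "carry_out", "arguments": {"linear": [[-0.006, 0.025, 0], [0, 0, 0], [0, 0, 0]], "rotation": [[0, 0, 0], [0, 0, 0], [0, 0, 0]], "grip": [1, 1, 1]}}

```text
time: 11.55
ee_pos: [0.5075, 0.0396, 0.0513]
tcp_rot: [180.0, 0.3, 102.6]
wrist_force: [2.6, -16.2, 2.6]
opening: 0.0196
grasp_force: 44.2
```

Run:
```python
from h import *
import cv2
i=bot.camera('scene'); cv2.imwrite('pics/s3.png',cv2.resize(i[150:270,140:340],None,fx=4,fy=4))
i=bot.camera('wrist'); cv2.imwrite('pics/w3.png',i)
```

```text
(no output)
```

View pics/s3.png

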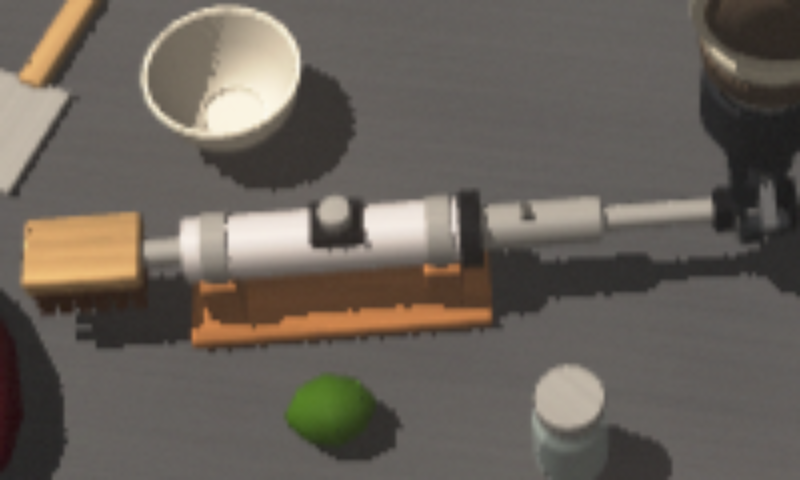

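View pics/w3.png

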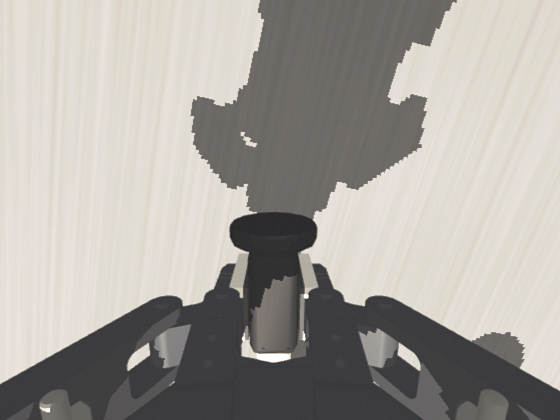

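The middle tube is out (crop columns 485–600), the inner rod is at its stop, and the grip is held centred between the pads. The bowl, lime and jar are where they were. The arm is holding firmly against the second stop with about 16 N, so I'm handing the job in.

```bash
python3 -c "
from workcell import bot
print(bot.get_obs()['wrist_force']); print(bot.job_done())"
```

```text
[  1.21583168 -15.3132083    1.79572531]
the job is handed in; nothing more can be done
None
```

I pressed the release button, pulled the grip past the first stop to the second, and handed the job in at about 12 s with the gripper still holding the pole fully out; no verdict came back.

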